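Lock the stub axle's adjusting nut with its jam nut

ROBOT

A 6-joint arm with a two-finger parallel gripper is mounted at the origin on the work surface. World frame = base frame: x ahead of the robot, y to its left, z up, the work surface at z = 0. Lengths are in m, angles in rad, forces in N, time in s.
With the tool pointing down it reaches from about 0.35 to 0.775 m from the base axis. Payload 5.5 kg.
Tool frame: the origin (TCP) lies at the very end of the fingers, on their centre line; the grasp point (between the pads) lies 19 mm behind it; y points along the fingers, z is the direction in which the jaws open and shut, and the axes are right-handed (so a half turn about y gives the same grasp; the last joint's range is limited). The gripper opens to 85 mm and grips with 20 to 120 N. Pads are 22 mm wide; open, the fingers measure 114 mm over their backs; the gripper's body (76 mm by 85 mm) begins 54 mm behind the grasp point. The pads swing forward as they close: fully open they stand 13 mm farther back than shut.
Start: joints at [1.106, 0.313, 0.046, 1.304, 0, 1.431], TCP at [0.184, 0.545, 0.231] pointing down, gripper open.
Joint ranges: [-2.76, 2.76], [-0.86, 1.69], [-1.03, 1.26], [-2.2, 2.34], [-1.47, 1.5], [-3.14, 3.14]. Speed limits (rad/s): [2.57, 2.57, 3.14, 3.14, 3.14, 3.14].

INTERFACE

Orientations are given as a unit quaternion [w, x, y, z].
In Python, from workcell import env gives the robot as it stands.
- The arm moves only by the shell command python3 -m inch 'ROWS' [OPENING] [FORCE]. ROWS is JSON, a list that holds one entry, the list of rows, each a list of 4 numbers: the shift along the tool's x, y, z in mm, then the turn about the tool's y in degrees. In form: [[[tx, ty, tz, spin], ...]]. A call has 1 to 10 rows; each row is the pose to reach, as a shift and turn from the pose commanded when the call began, along the tool's axes at that moment; what a row does not reach only later rows make up. A row lasts 1/10 s, in which the tool goes at most 50 mm and 8.59 degrees, less where a joint would pass 70% of its speed; a pose out of reach is approached as far as the arm can. A call with a gripper value outside its range is refused whole. OPENING is the finger opening in mm, from 0 to 85.4, set as the call begins (- or left out, the last holds). The fingers move at their own pace and stop on an object; FORCE is the grip in N (left out, the last holds). Time passes only in rows, so rows that repeat a pose let the fingers close. It gives the time, the measured TCP pose, the force and the opening at its end, in the units of the state.
- env.get_state(): the state, without advancing time (a new reading comes with each control period).
- env.read_camera(name): name is "scene" or "top"; returns the picture (400x640x3 uint8, blue, green, red); there is no depth.
- env.camera_model(name): a dict with "fx", "fy", "cx", "cy" (pixels), "R" (3x3) and "t" (3): a world point X has camera coordinates R X + t. Camera axes: x right, y down, z forward; pixel columns grow to the right and rows downward; lengths in m; the calibration is good to about 2 mm. A picture is of the moment at which its call begins. camera_model takes no time and is no camera call.
- env.hand_in(): hands the job in, once; it reports no verdict.
The state is a dict: "clock": time; "joint_pos": joint angles; "qvel": joint speeds; "tau": joint torques, N m; "tcp_pos": TCP position; "orientation": TCP orientation; "wrist_force": force on the tool from outside, world axes, zero at the start; "ft_torque": the same for the moment, N m; "finger_gap": finger opening in m.
Only numpy, scipy, OpenCV 4.12 (cv2) and the standard library are available. Lean on these libraries where they do the work, as an engineer would, in place of code of your own. Each camera call takes 0.05 s, during which the arm holds its last target.

TASK

Lay the larger loose spanner flat over the square lower nut on the stub axle, with its handle beside the stop pin so that the pin will keep it from turning clockwise, and let go. Then tighten the hexagonal jam nut on top clockwise (seen from above) by a good sixth of a turn while the spanner keeps the square nut from turning with it (it may give a little until the handle meets the pin), and leave the spanner in place on the nut.

Things in the scene. Friction and masses are not known exactly. Their poses are not given: they have to be found in the camera images.
- spanner_grip (a point): The larger of two loose open-ended steel spanners lying flat on the bench: about 205 mm long, 14 mm thick, 0.4 to 0.7 kg. Its straight flat handle is 22 mm wide and 130 mm long. This point is near its centre of mass, mid-width of the handle and half-way up (7 mm above the underside): grip here. x points along the spanner to the jaw, z up.
- spanner_jaw (a point): The centre of that spanner's open jaw, 72 mm along x from the grip point and at the same height; same axes. The jaw opens to +x: two parallel prongs 50 mm apart (inside), each 14 mm wide, running from the throat wall 28 mm behind this point to 20 mm ahead of it. Where it must come to lie on the axis of the square nut.
- low_nut_mid (a point): Centre of the lower nut: square, steel, 44 mm across flats, 18 mm high, top edges bevelled 3 mm, on an upright 20 mm stub axle. It lies on a fixed steel bench plate 250 x 140 x 20 mm; this point is 9 mm above the plate. z up, x and y square to the flats; -x looks along the plate's long part, where the stop pin is. Friction 0.1 N m: the jam nut drags it round unless something holds it.
- jam_nut_mid (a point): Centre of the jam nut: a hexagonal nut, 32 mm across flats (flats square to its x axis and every 60 degrees from there), 24 mm high, directly on top of the square nut on the same axle; this point is 12 mm above the square nut's top and 12 mm below the jam nut's top. The axle's end stands 7 mm above it. z up. It stays at this height when turned; turning it against the square nut takes 0.4 N m.
- jam_nut (a joint): How far the jam nut has been tightened against the square nut: its turn relative to the square nut in rad, growing clockwise seen from above; 0 to 0.1 at the start, can go to 1.9.
- stop_pin (a point): Fixed upright steel pin on the bench plate, 16 mm diameter, 32 mm high; this point is half-way up. Axes of the plate, z up: the axle lies 140 mm along +x and 30 mm along -y. A spanner on the square nut with its handle towards the plate's -x lies on the pin's -y side, 11 mm short of it; turning clockwise from above brings the handle against the pin.
Not all that is in view belongs to the job. Leave any brown or red look-alike of the part that bears spanner_grip alone.

How it is judged:
By the outcome, as a careful person would: the job done as asked, in the order asked, and still so for the second after the job is handed in, with the robot touching nothing.
It also fails if it takes over 51 s, if anything falls off the work surface, if the arm or the gripper's body presses on something with over 40 N, if the wrist force passes 120 N, or if a joint passes its speed limit or range.

## Working session

There is one attempt and no reset: what is moved stays moved. The work goes in short steps, Python scripts to look and compute and a shell command to move; the robot and the scene stay as the last step left them, time stands still between calls to the robot, and variables do not carry over. Pictures are saved under pics/ and viewed, and the job is handed in when it is done.

```bash
ls; mkdir -p pics
python3 - <<'E'
from workcell import env
import cv2
s=env.get_state(); print(s)
for n in("scene","top"):
    cv2.imwrite(f"pics/{n}0.png",env.read_camera(n)); m=env.camera_model(n); print(n,m)
E
```

```text
pics
{'clock': 0.0, 'joint_pos': array([1.10639826e+00, 3.14010100e-01, 4.49613233e-02, 1.30361945e+00,
       2.85767355e-06, 1.43121067e+00]), 'qvel': array([ 0.00024204, -0.00199939,  0.00068387,  0.00026542, -0.00080663,
        0.00116171]), 'tau': array([ 3.14440713e-04, -4.80625463e+01,  2.98534083e+01,  1.94411643e-02,
       -1.82938516e-04, -2.89613538e-06]), 'tcp_pos': array([0.18326197, 0.54445663, 0.23039615]), 'orientation': array([-0.69717014,  0.69843328, -0.11453212,  0.11413651]), 'wrist_force': array([-0.32373403,  0.36277425,  0.18787628]), 'ft_torque': array([-0.02012478, -0.00806647, -0.02266811]), 'finger_gap': 0.0855623738615623}
scene {'fx': 376.63409693550665, 'fy': 376.63409693550665, 'cx': 318.86543335265014, 'cy': 189.87785231897746, 'R': array([[-0.60225782,  0.79819822,  0.01284967],
       [ 0.59197248,  0.45733944, -0.66363335],
       [-0.53558762, -0.39207172, -0.74794763]]), 't': array([ 0.15367861, -0.28768912,  1.28382345])}
top {'fx': 376.5980745198985, 'fy': 376.5980745198985, 'cx': 320.58579293444524, 'cy': 191.9220459950254, 'R': array([[-0.00692151, -0.99966167,  0.02507267],
       [-0.99824931,  0.00543454, -0.05889636],
       [ 0.05874018, -0.02543643, -0.99794919]]), 't': array([0.14502   , 0.43406552, 1.01748957])}
```

View pics/scene0.png

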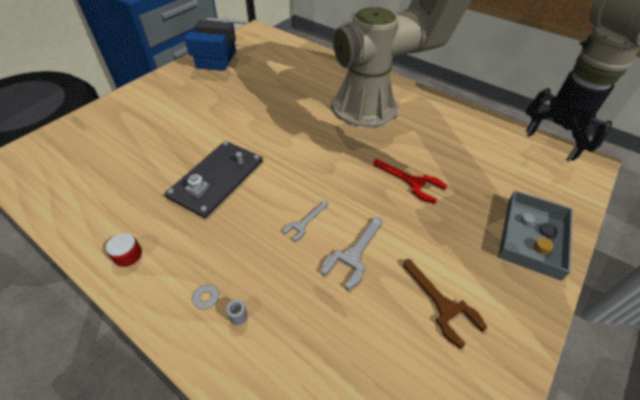

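View pics/top0.png

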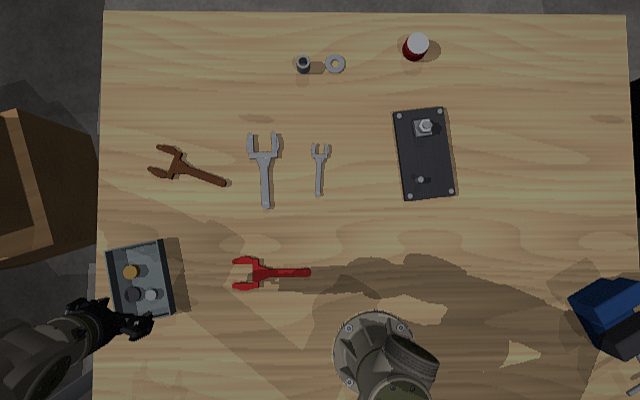

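The top view shows the steel spanner at about (265,170), jaw up (+x). The plate is at (425,155), with the nuts at (425,127) and the pin at (420,180).

```bash
cat > h.py <<'E'
from workcell import env
import cv2, numpy as np
def crop(src,x0,y0,w,h,k,out):
    im=cv2.imread(src) if isinstance(src,str) else src
    c=cv2.resize(im[y0:y0+h,x0:x0+w],None,fx=k,fy=k,interpolation=cv2.INTER_CUBIC)
    for i in range(0,w,10): cv2.putText(c,str(x0+i),(i*k,8),0,.3,(0,255,255),1); c[::4,i*k]=(0,255,255)
    for i in range(0,h,10): cv2.putText(c,str(y0+i),(0,i*k+8),0,.3,(0,255,255),1); c[i*k,::4]=(0,255,255)
    cv2.imwrite(out,c)
def ray(n,u,v,z):
    m=env.camera_model(n);R=np.array(m["R"]);t=np.array(m["t"])
    d=R.T@np.array([(u-m["cx"])/m["fx"],(v-m["cy"])/m["fy"],1]);c=-R.T@t
    return c+d*(z-c[2])/d[2]
def proj(n,X):
    m=env.camera_model(n);p=np.array(m["R"])@np.array(X)+np.array(m["t"])
    return np.array([m["fx"]*p[0]/p[2]+m["cx"],m["fy"]*p[1]/p[2]+m["cy"]])
E
python3 -c "
from h import *
crop('pics/top0.png',240,125,60,90,6,'pics/c1.png')
crop('pics/top0.png',385,100,80,110,5,'pics/c2.png')"
```

```text
(no output)
```

View pics/c1.png

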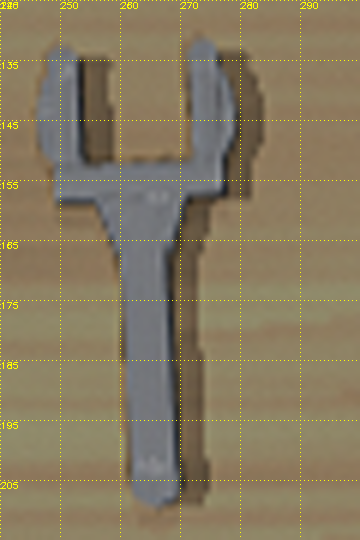

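View pics/c2.png

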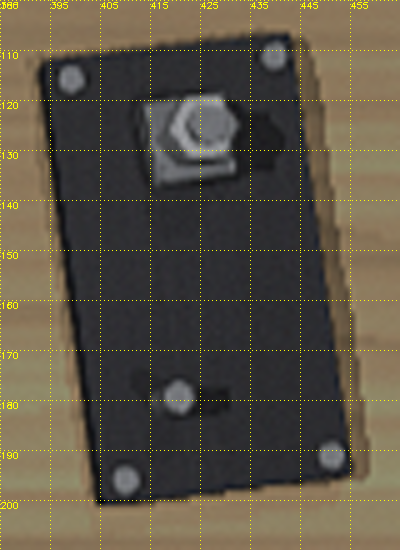

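```bash
cat > m1.py <<'E'
from h import *
from scipy.optimize import least_squares
# plate: params x,y of axle, yaw
def P(p,q,z):
    c,s=np.cos(p[2]),np.sin(p[2]); return [p[0]+c*q[0]-s*q[1],p[1]+s*q[0]+c*q[1],z]
for n,u,v,z in [("top",391.5,112,.02),("top",444,106.5,.02),("top",456,195,.02),("top",404.5,200.5,.02),("top",420.6,179,.052),("top",427,124.5,.069),("top",265.5,208.5,.014),("top",253,152,.014),("top",270.8,152,.014),("top",250,132,.014),("top",273.5,131.5,.014)]:
    print(u,v,ray(n,u,v,z)*1e3//.1/10)
E
python3 m1.py; python3 -c "
from h import *
crop('pics/scene0.png',155,130,120,95,6,'pics/c3.png')
crop('pics/scene0.png',305,205,90,95,6,'pics/c4.png')"
```

```text
391.5 112 [653.8 -54.4  20. ]
444 106.5 [ 669.3 -200.7   20. ]
456 195 [ 423.9 -227.3   20. ]
404.5 200.5 [409.8 -85.5  20. ]
420.6 179 [ 465.3 -121.5   52. ]
427 124.5 [ 607.1 -136.7   68.9]
265.5 208.5 [390.6 291.8  14. ]
253 152 [544.8 326.   14. ]
270.8 152 [544.7 277.6  14. ]
250 132 [600.  334.4  14. ]
273.5 131.5 [601.3 270.3  14. ]
```

View pics/c3.png

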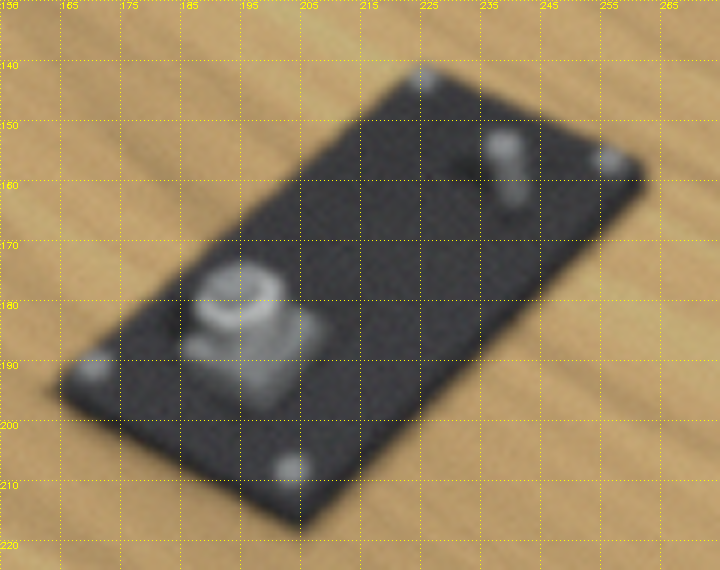

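View pics/c4.png

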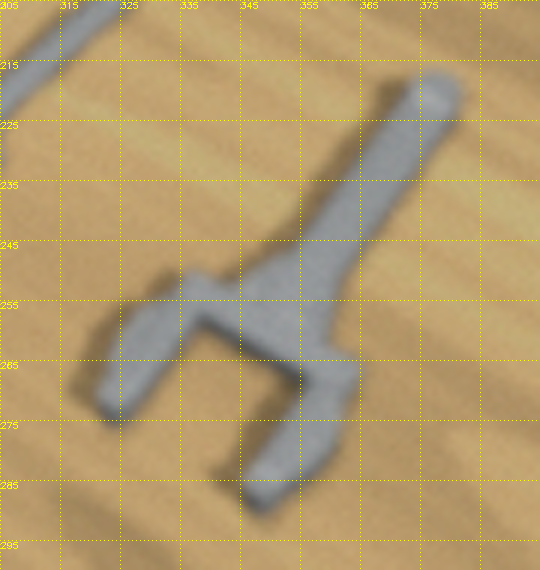

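```bash
cat > m2.py <<'E'
from h import *
from scipy.optimize import least_squares
def fit(obs,p0):
    def W(p,q): 
        c,s=np.cos(p[2]),np.sin(p[2]); return [p[0]+c*q[0]-s*q[1],p[1]+s*q[0]+c*q[1],q[2]]
    f=lambda p:np.concatenate([proj(n,W(p,q))-uv for n,q,uv in obs])
    r=least_squares(f,p0,loss='soft_l1'); print("res px",f(r.x).reshape(-1,2).round(1).tolist()); return r.x
# plate: origin axle, pin at (-.14,+.03)
pl=[("top",(-.14,.03,.052),(420.6,179)),("top",(0,0,.069),(427,124.5)),("scene",(-.14,.03,.052),(239,153.5)),("scene",(0,0,.069),(195,176))]
for sel in (pl,pl[:2],pl[2:]):
    p=fit(sel,[.6,-.13,0.1]); print("axle",p,"yawdeg",np.degrees(p[2]))
sp=[("top",(.044,.025,.014),(253,152)),("top",(.044,-.025,.014),(270.8,152)),("top",(-.113,0,.014),(265.5,208.5)),
("scene",(.044,-.025,.014),(338,256)),("scene",(.044,.025,.014),(355,266.5)),("scene",(-.113,0,.014),(377.5,218))]
for sel in (sp,sp[:3],sp[3:]):
    p=fit(sel,[.5,.3,0.05]); print("grip",p,"yawdeg",np.degrees(p[2]))
E
python3 m2.py
```

```text
res px [[-0.3, 0.3], [-0.7, 0.1], [-0.1, -0.6], [-1.1, -0.2]]
axle [ 0.60698267 -0.13483674  0.11085974] yawdeg 6.351795035177587
res px [[-0.0, 0.1], [0.0, -0.1]]
axle [ 0.60743117 -0.13664459  0.10455993] yawdeg 5.990842427462382
res px [[0.3, -0.4], [-0.3, 0.3]]
axle [ 0.60682078 -0.13169813  0.1237747 ] yawdeg 7.0917676545535056
res px [[0.3, -0.2], [0.9, -1.3], [0.2, 0.2], [-0.4, 0.2], [1.4, 0.4], [1.4, -1.5]]
grip [0.5029505  0.29774767 0.05755073] yawdeg 3.2974136720813565
res px [[-0.2, 0.2], [0.3, -1.0], [-0.1, 0.6]]
grip [0.50192815 0.29900685 0.06122201] yawdeg 3.507762572651834
res px [[-1.3, 0.2], [0.4, 0.5], [0.6, -1.4]]
grip [0.5043381  0.29607694 0.05581693] yawdeg 3.198074478834354
```

```bash
cat > go.py <<'E'
from h import *
from scipy.spatial.transform import Rotation as Ro
import sys
def go(x,y,z,yaw):
    """mm,mm,mm, yaw deg of desired tool z axis (mod 180)"""
    s=env.get_state();q=s["orientation"];R=Ro.from_quat([q[1],q[2],q[3],q[0]]).as_matrix()
    d=np.array([x,y,z])-s["tcp_pos"]*1e3
    cur=np.degrees(np.arctan2(R[1,2],R[0,2]))
    dy=(yaw-cur+90)%180-90
    print("t %.2f"%s["clock"],"tcp",(s["tcp_pos"]*1e3).round(1),"zyaw %.1f"%cur,"down",R[:,1].round(3),"j",s["joint_pos"].round(2),"F",s["wrist_force"].round(1),"T",s["ft_torque"].round(2),"gap",round(s["finger_gap"]*1e3,1))
    print("row: ",(R.T@d).round(1),"spin",round(-dy,1),"or",round(-dy-180*np.sign(-dy),1))
if __name__=="__main__": go(*map(float,sys.argv[1:5]))
E
python3 go.py 502.5 298 60 93.4;python3 - <<'E'
from h import *
from scipy.spatial.transform import Rotation as Ro
q=env.get_state()["orientation"];print(Ro.from_quat([q[1],q[2],q[3],q[0]]).as_matrix().round(3))
E
```

```text
t 0.10 tcp [183.3 544.5 230.5] zyaw 71.4 down [-0.001 -0.002 -1.   ] j [1.11 0.31 0.05 1.3  0.   1.43] F [ 0.4 -0.2  0.1] T [ 0.03 -0.   -0.01] gap 85.4
row:  [ 381.2  170.6 -131.5] spin -22.0 or 158.0
[[ 0.948 -0.001  0.319]
 [-0.319 -0.002  0.948]
 [-0.    -1.    -0.002]]
```

```bash
python3 -m inch '[[[381,130.6,-131.5,-22],[381,130.6,-131.5,-22],[381,130.6,-131.5,-22],[381,130.6,-131.5,-22],[381,130.6,-131.5,-22],[381,130.6,-131.5,-22],[381,130.6,-131.5,-22],[381,130.6,-131.5,-22],[381,130.6,-131.5,-22],[381,130.6,-131.5,-22]]]' 60 60; python3 -m inch '[[[0,0,0,0],[0,0,0,0]]]'; python3 go.py 502.5 298 2 93.4; python3 -c "
from h import *
cv2.imwrite('pics/s1.png',env.read_camera('scene'));cv2.imwrite('pics/t1.png',env.read_camera('top'))
crop('pics/t1.png',200,100,110,110,5,'pics/c5.png')
crop('pics/t1.png',405,110,40,40,14,'pics/c6.png')"
```

```text
clock: 1.1
tcp_pos: [0.5046, 0.2956, 0.0985]
orientation: [-0.706, 0.707, 0.018, -0.02]
wrist_force: [-0.4, 0.3, -0.6]
finger_gap: 0.0596
clock: 1.3
tcp_pos: [0.5018, 0.2993, 0.1008]
orientation: [0.707, -0.707, -0.021, 0.021]
wrist_force: [-0.0, -0.4, -0.1]
finger_gap: 0.0598
t 1.30 tcp [501.8 299.3 100.8] zyaw 93.4 down [-0.001  0.    -1.   ] j [ 0.4   0.4  -0.16  1.01  0.    0.34] F [-0.  -0.4 -0.1] T [-0.01  0.03  0.05] gap 59.8
row:  [ 0.7 98.8 -1.4] spin 0.0 or -180.0
```

View pics/c5.png

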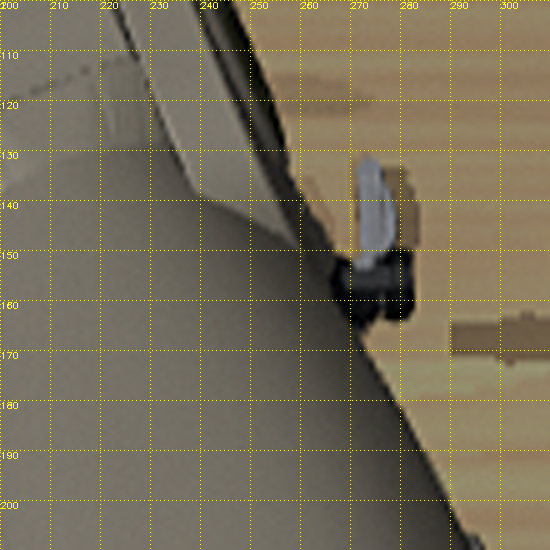

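View pics/c6.png

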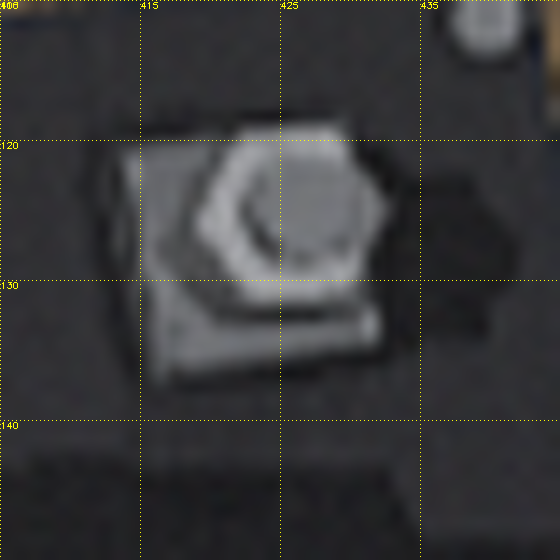

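View pics/s1.png

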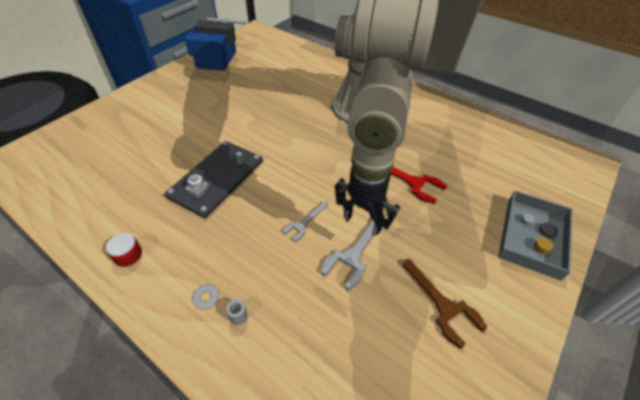

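The scene view shows the fingers straddling the handle at (370,215). The top view puts the hex flats at image up and down, so their normal is about world x.

```bash
python3 -m inch '[[[0,45,0,0],[0,80,0,0],[0.7,90,-1,0],[0.7,95,-1,0],[0.7,96.8,-1,0],[0.7,96.8,-1,0]]]' 60 60; python3 -m inch '[[[0,0,0,0],[0,0,0,0],[0,0,0,0],[0,0,0,0],[0,0,0,0],[0,0,0,0]]]' 10 60;  python3 go.py 502.5 298 2 93.4
```

```text
clock: 2.0
tcp_pos: [0.5045, 0.2985, 0.0054]
orientation: [0.707, -0.706, -0.022, 0.02]
wrist_force: [0.4, 0.4, -0.8]
finger_gap: 0.0599
clock: 2.6
tcp_pos: [0.5042, 0.2978, 0.0051]
orientation: [0.707, -0.707, -0.021, 0.02]
wrist_force: [-1.2, -1.7, 6.7]
finger_gap: 0.0201
t 2.60 tcp [504.2 297.8   5.1] zyaw 93.4 down [ 0.002  0.    -1.   ] j [ 0.4   0.49 -0.27  0.8  -0.    0.34] F [-1.2 -1.7  6.7] T [-0.27  0.16 -0.05] gap 20.1
row:  [-1.7  3.1  0.3] spin -0.0 or 180.0
```

```bash
python3 -m inch '[[[0,-10,0,0],[0,-30,0,0],[0,-60,0,0],[0,-100,0,0],[0,-140,0,0],[0,-140,0,0],[0,-140,0,0]]]' 10 100; python3 go.py 535 -142 150 96.4; python3 -c "
from h import *
cv2.imwrite('pics/s2.png',env.read_camera('scene'))
crop('pics/s2.png',260,130,160,140,5,'pics/c7.png')"
```

```text
clock: 3.3
tcp_pos: [0.5034, 0.2979, 0.1442]
orientation: [0.707, -0.707, -0.021, 0.021]
wrist_force: [0.4, 0.3, -5.6]
finger_gap: 0.0185
t 3.30 tcp [503.4 297.9 144.2] zyaw 93.4 down [ 0.001  0.001 -1.   ] j [ 0.4   0.37 -0.09  1.11  0.    0.34] F [ 0.4  0.3 -5.6] T [-0.08  0.07 -0.01] gap 18.5
row:  [   5.5   -6.  -441. ] spin -3.0 or 177.0
```

View pics/c7.png

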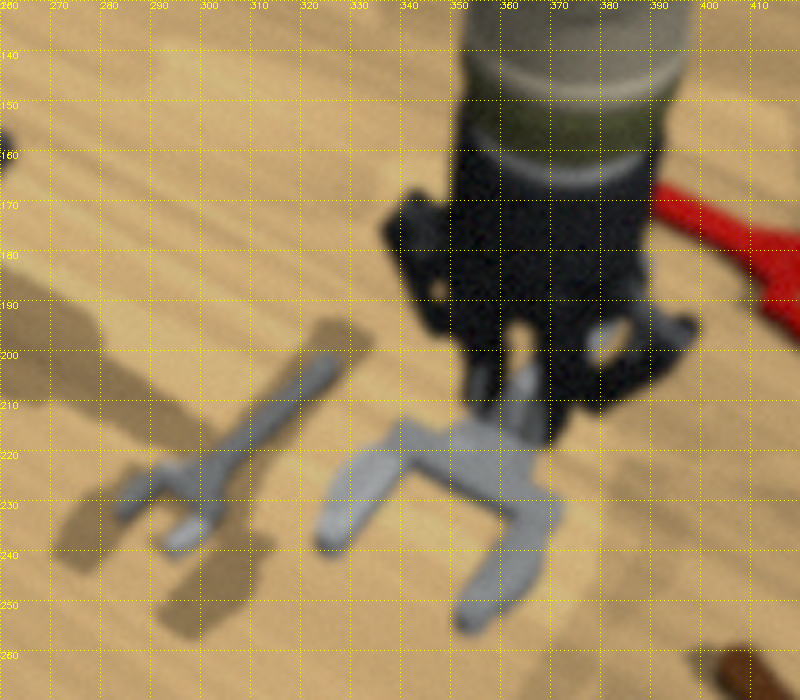

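Grasp is good: the spanner hangs level (5.6 N). Carrying it over the plate.

```bash
python3 -m inch '[[[1,0,-50,-1],[1,0,-100,-1],[2,0,-150,-2],[3,0,-200,-2],[4,0,-250,-3],[5,0,-300,-3],[5.5,0,-350,-3],[5.5,0,-400,-3],[5.5,0,-430,-3],[5.5,0,-441,-3]]]'; python3 -m inch '[[[0,0,0,0],[0,0,0,0],[0,0,0,0]]]'; python3 go.py 535.4 -143 100 96.4; python3 -c "
from h import *
cv2.imwrite('pics/s3.png',env.read_camera('scene'));cv2.imwrite('pics/t3.png',env.read_camera('top'))
crop('pics/s3.png',150,90,130,110,6,'pics/c8.png')
crop('pics/t3.png',370,90,110,110,6,'pics/c9.png')"
```

```text
clock: 4.35
tcp_pos: [0.5333, -0.1449, 0.141]
orientation: [0.707, -0.706, -0.036, 0.039]
wrist_force: [0.2, 0.5, -5.4]
finger_gap: 0.0189
clock: 4.65
tcp_pos: [0.5342, -0.1404, 0.143]
orientation: [0.707, -0.705, -0.039, 0.041]
wrist_force: [0.4, 0.0, -5.0]
finger_gap: 0.0187
t 4.65 tcp [ 534.2 -140.4  143. ] zyaw 96.5 down [-0.002  0.001 -1.   ] j [-0.4   0.31 -0.17  1.09  0.   -0.52] F [ 0.4  0.  -5. ] T [ 0.   -0.04 -0.01] gap 18.7
row:  [ 1.  43.  -2.8] spin 0.1 or -179.9
```

View pics/c8.png

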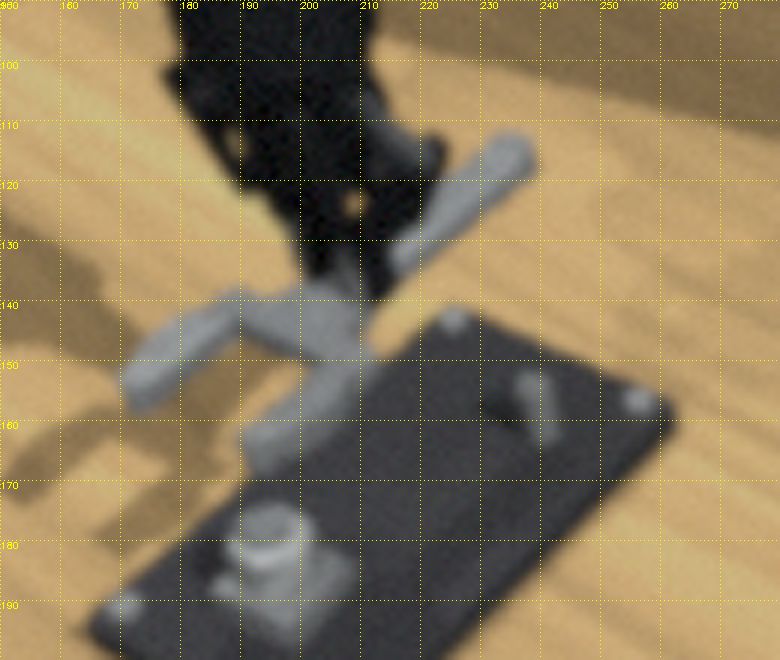

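View pics/c9.png

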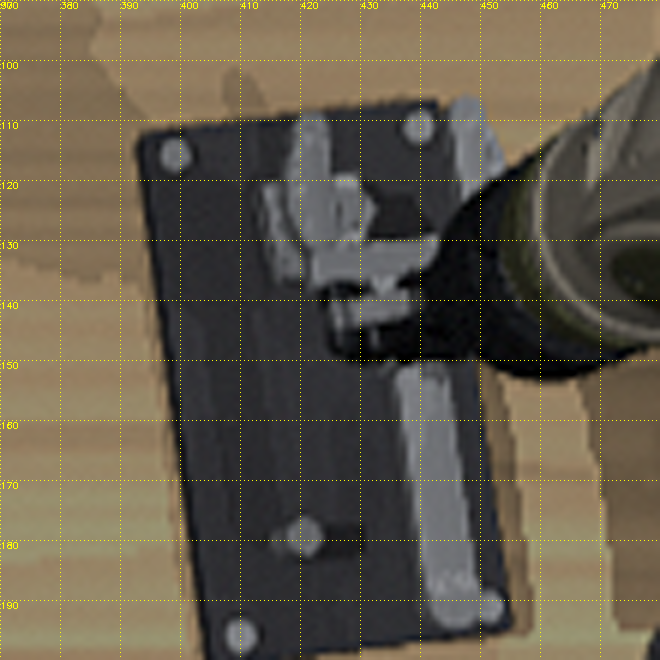

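```bash
cat > m3.py <<'E'
from h import *
from scipy.optimize import least_squares
zt=.1519
def W(p,q):
    c,s=np.cos(p[2]),np.sin(p[2]); return [p[0]+c*q[0]-s*q[1],p[1]+s*q[0]+c*q[1],q[2]]
p=[.5342,-.1404,np.radians(6.5)]
for n,q in [("top",(-.113,0,zt)),("top",(.044,.025,zt)),("top",(.044,-.025,zt)),("top",(.08,.025,zt)),("top",(.08,-.025,zt)),("top",(-.05,.011,zt)),("top",(-.05,-.011,zt)),("top",(-.09,.011,zt)),("top",(-.09,-.011,zt)),
 ("scene",(-.113,0,zt)),("scene",(.044,.025,zt)),("scene",(.044,-.025,zt)),("scene",(.092,.032,zt)),("scene",(.092,-.032,zt))]:
    print(n,q,proj(n,W(p,q)).round(1))
E
python3 m3.py
```

```text
top (-0.113, 0, 0.1519) [446.5 193.2]
top (0.044, 0.025, 0.1519) [427.2 129.5]
top (0.044, -0.025, 0.1519) [447.6 127.2]
top (0.08, 0.025, 0.1519) [425.1 114.8]
top (0.08, -0.025, 0.1519) [445.6 112.5]
top (-0.05, 0.011, 0.1519) [438.3 167.6]
top (-0.05, -0.011, 0.1519) [447.3 166.5]
top (-0.09, 0.011, 0.1519) [440.6 184.2]
top (-0.09, -0.011, 0.1519) [449.7 183.1]
scene (-0.113, 0, 0.1519) [236.1 111.6]
scene (0.044, 0.025, 0.1519) [202.8 148.9]
scene (0.044, -0.025, 0.1519) [187.3 141.7]
scene (0.092, 0.032, 0.1519) [191.  161.8]
scene (0.092, -0.032, 0.1519) [170.8 152.1]
```

```bash
python3 -m inch '[[[0.9,20,-3.4,0],[0.9,40,-3.4,0],[0.9,55,-3.4,0],[0.9,62,-3.4,0],[0.9,62,-3.4,0],[0.9,62,-3.4,0],[0.9,62,-3.4,0]]]'; python3 go.py 535.4 -143.7 26 96.4; python3 -c "
from h import *
cv2.imwrite('pics/s4.png',env.read_camera('scene'));cv2.imwrite('pics/t4.png',env.read_camera('top'))
crop('pics/s4.png',150,120,100,90,8,'pics/c10.png')
crop('pics/t4.png',395,95,70,70,8,'pics/c11.png')"
```

```text
clock: 5.45
tcp_pos: [0.5371, -0.1455, 0.083]
orientation: [-0.706, 0.706, 0.04, -0.039]
wrist_force: [-0.7, 0.5, -6.5]
finger_gap: 0.0188
t 5.45 tcp [ 537.1 -145.5   83. ] zyaw 96.4 down [ 0.002 -0.001 -1.   ] j [-0.41  0.36 -0.26  0.95  0.   -0.52] F [-0.7  0.5 -6.5] T [ 0.03 -0.02 -0.  ] gap 18.8
row:  [-1.6 57.   2. ] spin 0.0 or -180.0
```

View pics/c10.png

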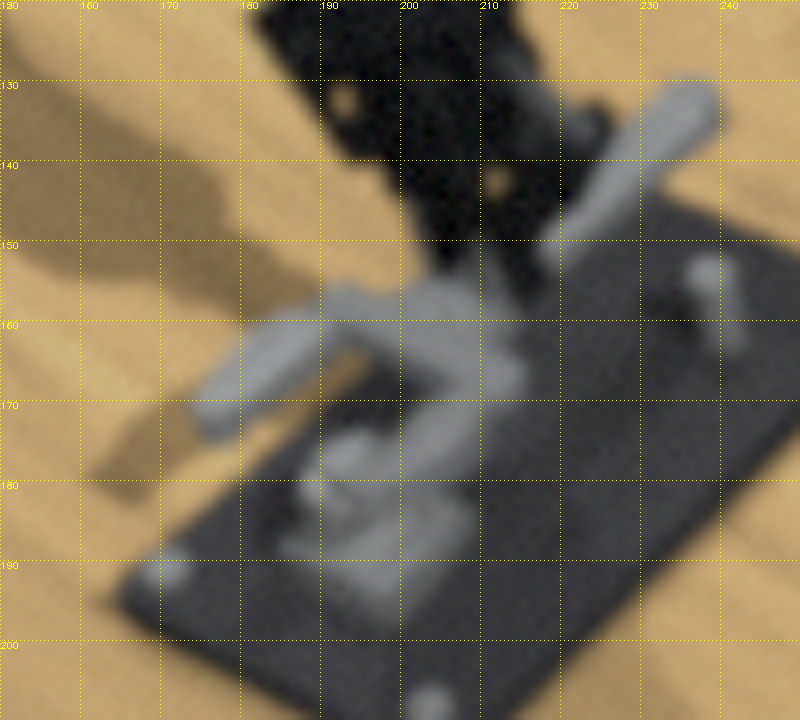

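View pics/c11.png

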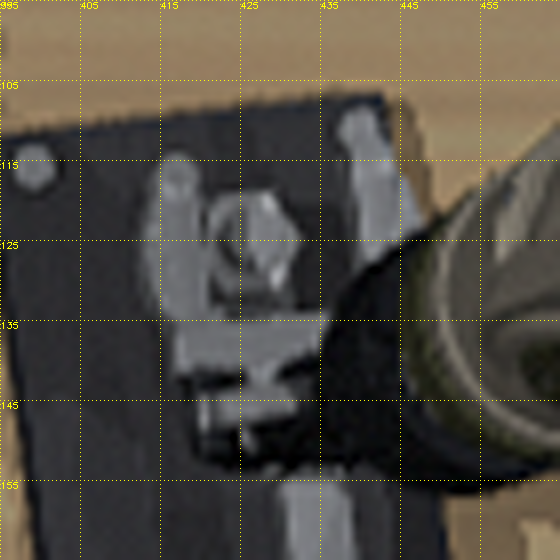

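```bash
python3 -m inch '[[[0,12,0,0],[0,12,0,0],[0,12,0,0]]]'; python3 go.py 535.8 -143.8 26 96.4;python3 -m inch '[[[0,0,0,0]]]'; python3 go.py 535.8 -143.8 26 96.4; python3 -m inch '[[[0,0,0,0]]]'; python3 go.py 535.8 -143.8 26 96.4; python3 -c "
from h import *
cv2.imwrite('pics/s5.png',env.read_camera('scene'));cv2.imwrite('pics/t5.png',env.read_camera('top'))
crop('pics/s5.png',150,120,100,90,8,'pics/c12.png')
crop('pics/t5.png',395,95,70,70,8,'pics/c13.png')"
```

```text
clock: 5.85
tcp_pos: [0.5355, -0.1451, 0.0691]
orientation: [0.706, -0.706, -0.039, 0.04]
wrist_force: [-0.2, 0.3, -5.2]
finger_gap: 0.0186
t 5.85 tcp [ 535.5 -145.1   69.1] zyaw 96.4 down [-0.002  0.001 -1.   ] j [-0.41  0.38 -0.28  0.92  0.   -0.52] F [-0.2  0.3 -5.2] T [-0.01 -0.06  0.01] gap 18.6
row:  [ 0.5 43.1  1.2] spin -0.0 or 180.0
clock: 5.95
tcp_pos: [0.5361, -0.1454, 0.0697]
orientation: [0.706, -0.706, -0.039, 0.039]
wrist_force: [-0.1, -0.2, -5.6]
finger_gap: 0.0186
t 5.95 tcp [ 536.1 -145.4   69.7] zyaw 96.4 down [-0.  0. -1.] j [-0.41  0.38 -0.28  0.92  0.   -0.52] F [-0.1 -0.2 -5.6] T [0.05 0.01 0.03] gap 18.6
row:  [-0.1 43.7  1.6] spin -0.0 or 180.0
clock: 6.05
tcp_pos: [0.5364, -0.1455, 0.07]
orientation: [-0.706, 0.706, 0.039, -0.039]
wrist_force: [-0.5, 0.2, -5.8]
finger_gap: 0.0186
t 6.05 tcp [ 536.4 -145.5   70. ] zyaw 96.4 down [ 0. -0. -1.] j [-0.41  0.38 -0.28  0.92  0.   -0.52] F [-0.5  0.2 -5.8] T [0.02 0.04 0.01] gap 18.6
row:  [-0.4 44.   1.7] spin -0.0 or 180.0
```

View pics/c12.png

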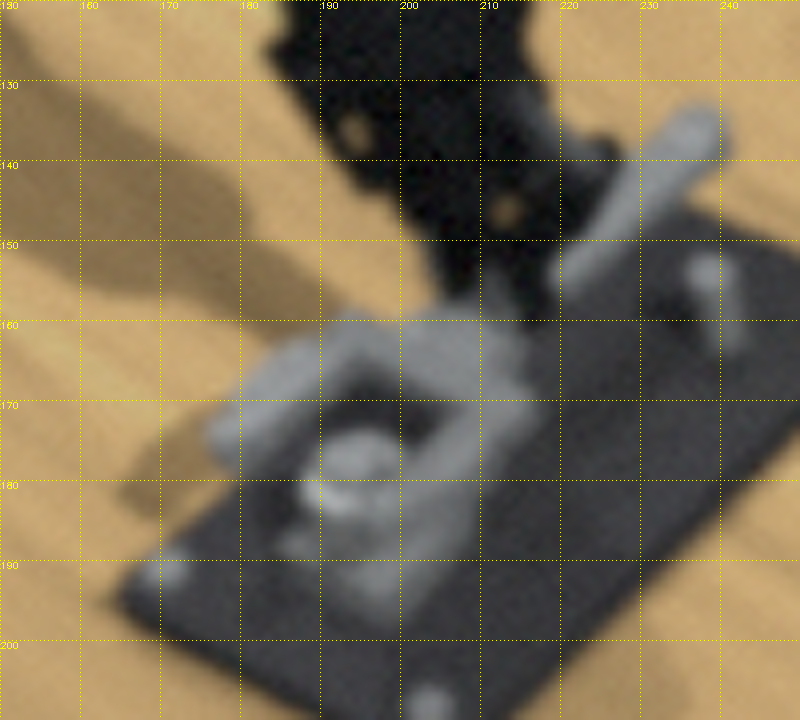

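View pics/c13.png

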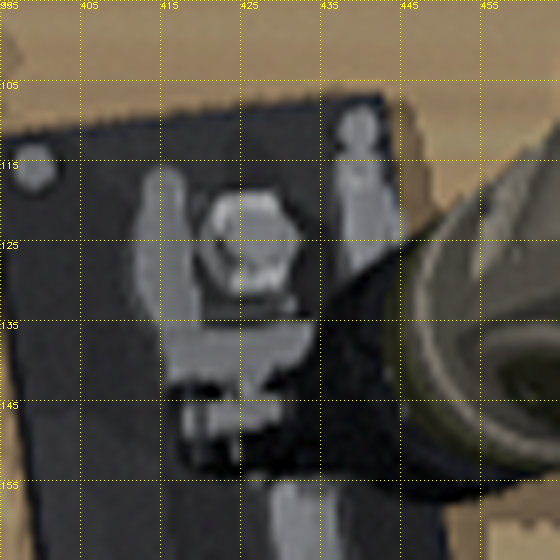

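Both prongs straddle the jam nut: inner edges at u=418 and 438, axle at 427–428. It is centred to about 1 mm, so I lower to just above the square nut and then into it, watching the force.

```bash
python3 -m inch '[[[-0.8,12,0.7,0],[-0.8,24,0.7,0],[-0.8,27,0.7,0],[-0.8,27,0.7,0]]]'; python3 -m inch '[[[0,5,0,0],[0,8,0,0],[0,11,0,0],[0,11,0,0]]]'; python3 go.py 535.8 -143.8 26 96.4
```

```text
clock: 6.55
tcp_pos: [0.5342, -0.1442, 0.0414]
orientation: [0.707, -0.706, -0.038, 0.04]
wrist_force: [0.1, 0.1, -5.9]
finger_gap: 0.0188
clock: 6.95
tcp_pos: [0.5351, -0.1446, 0.0315]
orientation: [0.706, -0.706, -0.039, 0.04]
wrist_force: [0.4, -0.7, -6.7]
finger_gap: 0.0186
t 6.95 tcp [ 535.1 -144.6   31.5] zyaw 96.4 down [-0.001  0.    -1.   ] j [-0.41  0.42 -0.33  0.83  0.   -0.52] F [ 0.4 -0.7 -6.7] T [ 0.03  0.04 -0.04] gap 18.6
row:  [0.8 5.5 0.8] spin -0.0 or 180.0
```

```bash
python3 -m inch '[[[0,2.5,0,0],[0,4,0,0],[0,5.5,0,0],[0,6,0,0],[0,6,0,0]]]'; python3 go.py 535.8 -143.8 26 96.4; python3 -c "
from h import *
cv2.imwrite('pics/s6.png',env.read_camera('scene'));cv2.imwrite('pics/t6.png',env.read_camera('top'))
crop('pics/s6.png',150,120,100,90,8,'pics/c14.png')
crop('pics/t6.png',395,95,70,110,7,'pics/c15.png')"
```

```text
clock: 7.45
tcp_pos: [0.5353, -0.1447, 0.0258]
orientation: [0.706, -0.706, -0.039, 0.039]
wrist_force: [0.3, -0.3, -4.9]
finger_gap: 0.0185
t 7.45 tcp [ 535.3 -144.7   25.8] zyaw 96.4 down [-0.  0. -1.] j [-0.41  0.42 -0.33  0.82  0.   -0.52] F [ 0.3 -0.3 -4.9] T [-0.02 -0.02  0.05] gap 18.5
row:  [ 0.6 -0.2  0.9] spin -0.0 or 180.0
```

View pics/c14.png

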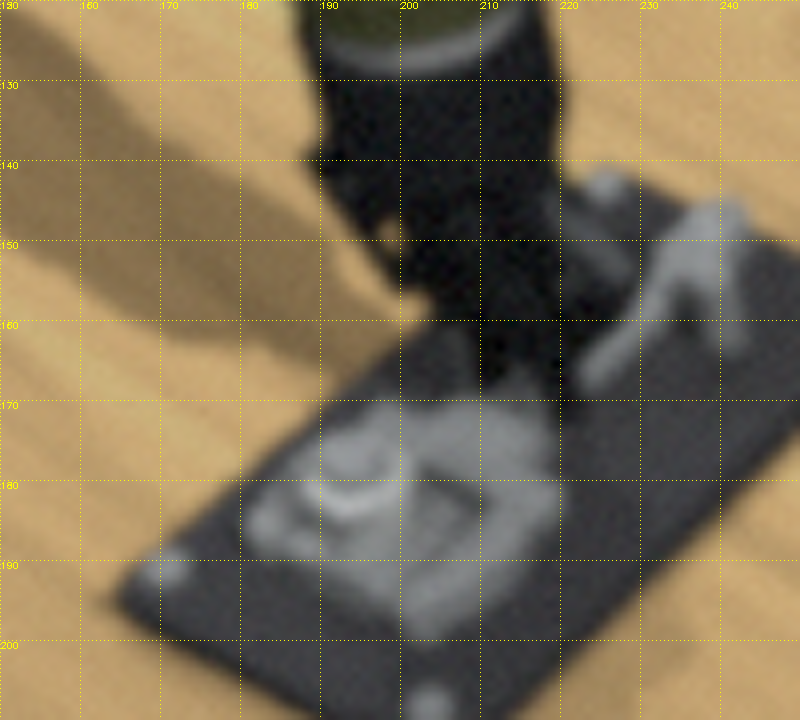

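View pics/c15.png

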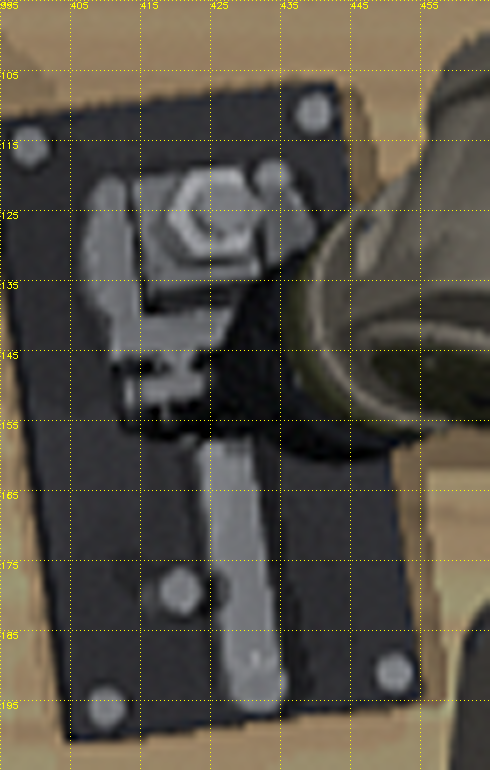

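The top view shows the square nut between the prongs and the handle on the pin's −y side; the scene view agrees. Lowering the last fraction and releasing.

```bash
python3 -m inch '[[[0,0.8,0,0],[0,0.8,0,0]]]'; python3 -m inch '[[[0,0,0,0],[0,0,0,0],[0,0,0,0],[0,0,0,0]]]' 50; python3 -m inch '[[[0,-10,0,0],[0,-40,0,0],[0,-80,0,0],[0,-115,0,0],[0,-115,0,0],[0,-115,0,0]]]'; python3 go.py 607 -136 120 61; python3 -c "
from h import *
cv2.imwrite('pics/t7.png',env.read_camera('top'))
crop('pics/t7.png',395,95,70,110,7,'pics/c17.png')"
```

```text
clock: 7.75
tcp_pos: [0.5356, -0.1448, 0.0254]
orientation: [-0.706, 0.706, 0.04, -0.039]
wrist_force: [-0.7, 0.3, -3.3]
finger_gap: 0.0184
clock: 8.15
tcp_pos: [0.5358, -0.145, 0.0255]
orientation: [-0.706, 0.706, 0.04, -0.039]
wrist_force: [1.3, -1.0, 0.0]
finger_gap: 0.0501
clock: 8.75
tcp_pos: [0.5362, -0.1451, 0.1417]
orientation: [-0.706, 0.707, 0.04, -0.038]
wrist_force: [0.4, -0.2, -0.5]
finger_gap: 0.0496
t 8.75 tcp [ 536.2 -145.1  141.7] zyaw 96.4 down [ 0.003 -0.001 -1.   ] j [-0.41  0.32 -0.17  1.08  0.   -0.52] F [ 0.4 -0.2 -0.5] T [0.01 0.04 0.  ] gap 49.6
row:  [71.3 21.9  1.2] spin 35.4 or -144.6
```

View pics/c17.png

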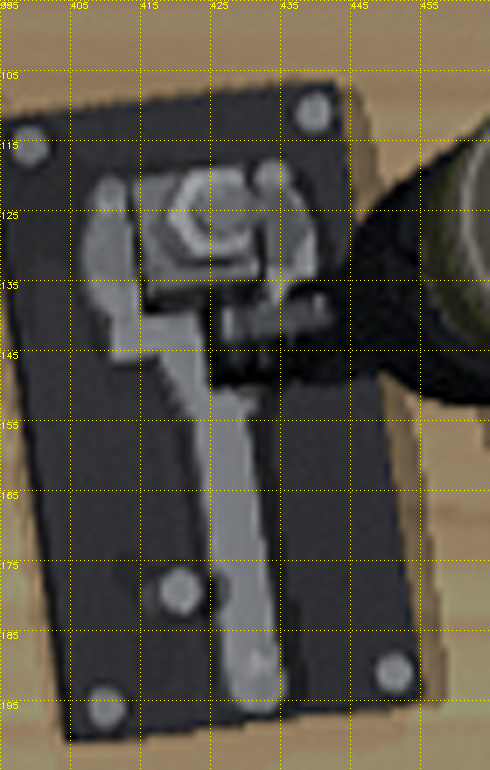

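```bash
python3 -m inch '[[[30,0,0.5,8],[60,0,1,16],[71,0,1,24],[71,25,1,32.9],[71,25,1,32.9],[71,25,1,32.9]]]' 60; python3 -m inch '[[[0,0,0,0],[0,0,0,0]]]'; python3 go.py 607 -136.5 41 63.5; python3 -c "
from h import *
cv2.imwrite('pics/s8.png',env.read_camera('scene'))
crop('pics/s8.png',140,80,120,130,5,'pics/c18.png')"
```

```text
clock: 9.4
tcp_pos: [0.6041, -0.1353, 0.1133]
orientation: [0.689, -0.688, 0.163, -0.159]
wrist_force: [1.2, 0.0, -0.6]
finger_gap: 0.0597
clock: 9.6
tcp_pos: [0.606, -0.1361, 0.116]
orientation: [-0.688, 0.688, -0.161, 0.162]
wrist_force: [-0.1, -0.2, -0.2]
finger_gap: 0.0601
t 9.60 tcp [ 606.  -136.1  116. ] zyaw 63.6 down [ 0.001 -0.    -1.   ] j [-0.35  0.45 -0.03  1.08  0.    0.11] F [-0.1 -0.2 -0.2] T [ 0.01  0.02 -0.  ] gap 60.1
row:  [ 1.  75.   0.1] spin 0.1 or -179.9
```

View pics/c18.png

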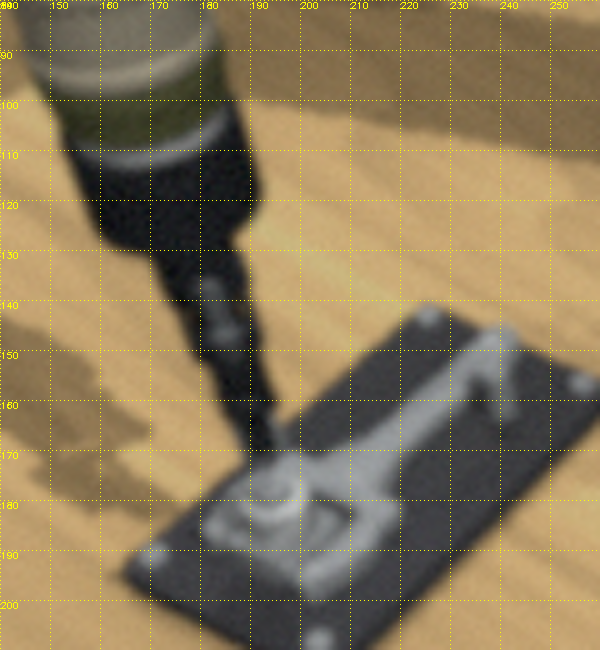

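```bash
python3 -m inch '[[[0.8,30,0,0],[0.8,55,0,0],[0.8,66,0,0],[0.8,72,0,0],[0.8,74,0,0],[0.8,74,0,0]]]'; python3 -m inch '[[[0,0,0,0],[0,0,0,0],[0,0,0,0],[0,0,0,0],[0,0,0,0],[0,0,0,0]]]' 20 60; python3 go.py 607 -136.5 41 63.5
```

```text
clock: 10.25
tcp_pos: [0.6071, -0.1364, 0.0419]
orientation: [-0.688, 0.688, -0.162, 0.163]
wrist_force: [0.7, -0.2, -0.3]
finger_gap: 0.0601
clock: 10.85
tcp_pos: [0.6077, -0.1357, 0.0426]
orientation: [0.689, -0.688, 0.161, -0.163]
wrist_force: [-0.6, 2.9, 6.1]
finger_gap: 0.0308
t 10.85 tcp [ 607.7 -135.7   42.6] zyaw 63.5 down [ 0.003  0.001 -1.   ] j [-0.35  0.51 -0.13  0.92  0.    0.11] F [-0.6  2.9  6.1] T [ 0.75 -0.12  0.02] gap 30.8
row:  [-0.3  1.6 -1.1] spin 0.0 or -180.0
```

```bash
python3 -m inch '[[[0,-1,0,0],[0,-1,0,4],[0,-1,0,8],[0,-1,0,12],[0,-1,0,16],[0,-1,0,20]]]' 20 90; python3 go.py 607 -136.5 41 63.5; python3 -m inch '[[[0,0,0,4],[0,0,0,8],[0,0,0,12],[0,0,0,16],[0,0,0,20]]]'; python3 go.py 607 -136.5 41 63.5; python3 -c "
from h import *
cv2.imwrite('pics/s9.png',env.read_camera('scene'));cv2.imwrite('pics/t9.png',env.read_camera('top'))
crop('pics/s9.png',140,120,120,90,5,'pics/c19.png');crop('pics/t9.png',395,95,70,110,5,'pics/c20.png')"
```

```text
clock: 11.45
tcp_pos: [0.6078, -0.1356, 0.0428]
orientation: [0.65, -0.649, 0.279, -0.28]
wrist_force: [2.3, 4.1, 2.0]
finger_gap: 0.0302
t 11.45 tcp [ 607.8 -135.6   42.8] zyaw 43.4 down [ 0.003  0.001 -1.   ] j [-0.35  0.52 -0.13  0.93  0.    0.46] F [2.3 4.1 2. ] T [ 0.73 -0.48  0.35] gap 30.2
row:  [ 0.1  1.8 -1.2] spin -20.1 or 159.9
clock: 11.95
tcp_pos: [0.6078, -0.1355, 0.0428]
orientation: [0.592, -0.59, 0.387, -0.389]
wrist_force: [4.1, 5.2, 1.7]
finger_gap: 0.0302
t 11.95 tcp [ 607.8 -135.5   42.8] zyaw 23.4 down [ 0.003  0.001 -1.   ] j [-0.35  0.52 -0.13  0.93  0.    0.81] F [4.1 5.2 1.7] T [ 0.74 -0.5   0.38] gap 30.2
row:  [ 0.6  1.8 -1.1] spin -40.1 or 139.9
```

View pics/c20.png

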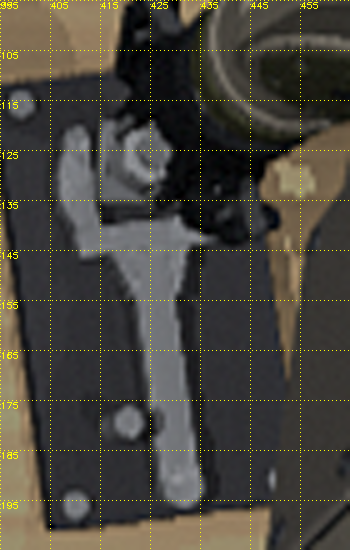

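View pics/c19.png

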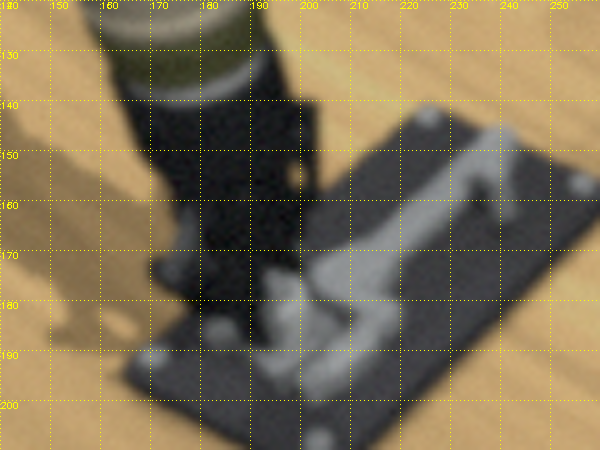

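Moment is 0.38 N m, as expected for tightening. The spanner hasn't moved, so I keep turning.

```bash
python3 -m inch '[[[0,0,0,4],[0,0,0,8],[0,0,0,12],[0,0,0,16],[0,0,0,20],[0,0,0,24],[0,0,0,28],[0,0,0,32],[0,0,0,36],[0,0,0,40]]]'; python3 go.py 607 -136.5 41 63.5; python3 -m inch '[[[0,0,0,2],[0,0,0,4],[0,0,0,4],[0,0,0,4]]]';python3 go.py 607 -136.5 41 63.5; python3 -c "
from h import *
cv2.imwrite('pics/s10.png',env.read_camera('scene'));cv2.imwrite('pics/t10.png',env.read_camera('top'))
crop('pics/s10.png',140,120,120,90,5,'pics/c21.png');crop('pics/t10.png',395,95,70,110,5,'pics/c22.png')"
```

```text
clock: 13.05
tcp_pos: [0.6081, -0.1355, 0.0428]
orientation: [-0.424, 0.422, -0.566, 0.567]
wrist_force: [3.5, 4.3, 2.4]
finger_gap: 0.0302
t 13.05 tcp [ 608.1 -135.5   42.8] zyaw -16.5 down [ 0.003  0.001 -1.   ] j [-0.35  0.52 -0.13  0.93  0.    1.51] F [3.5 4.3 2.4] T [ 0.87 -0.72  0.38] gap 30.2
row:  [ 1.2  1.8 -0.8] spin -80.0 or 100.0
clock: 13.45
tcp_pos: [0.6081, -0.1356, 0.0428]
orientation: [-0.405, 0.403, -0.58, 0.581]
wrist_force: [4.1, 4.5, 1.9]
finger_gap: 0.0301
t 13.45 tcp [ 608.1 -135.6   42.8] zyaw -20.4 down [ 0.003  0.001 -1.   ] j [-0.35  0.52 -0.13  0.93  0.    1.58] F [4.1 4.5 1.9] T [ 0.84 -0.78  0.15] gap 30.1
row:  [ 1.2  1.8 -0.7] spin -83.9 or 96.1
```

View pics/c21.png

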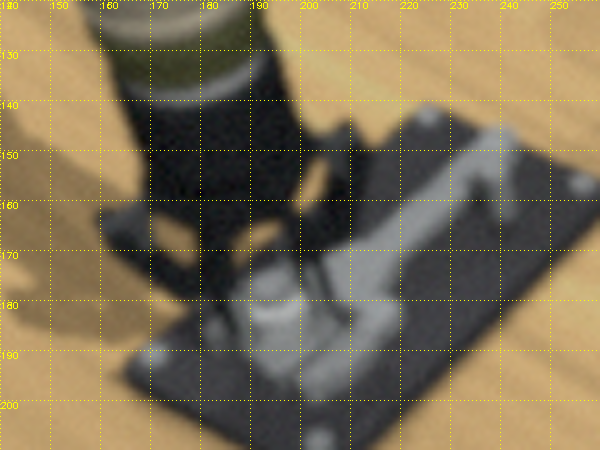

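View pics/c22.png

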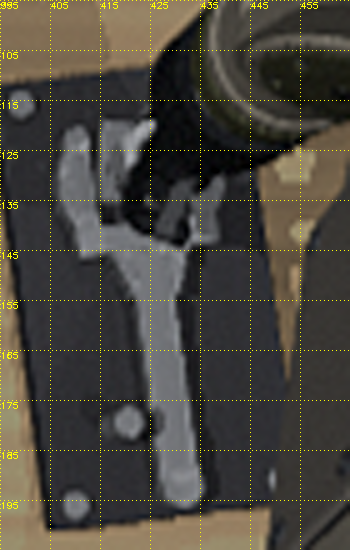

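```bash
python3 -m inch '[[[0,0,0,0],[0,0,0,0],[0,0,0,0],[0,0,0,0]]]' 60; python3 -m inch '[[[0,-20,0,0],[0,-60,0,0],[0,-110,0,0],[-50,-150,0,0],[-100,-160,0,0],[-150,-160,0,0],[-180,-160,0,0],[-180,-160,0,0]]]'; python3 go.py 607 -136.5 41 63.5;  python3 -c "
from h import *
cv2.imwrite('pics/s11.png',env.read_camera('scene'));cv2.imwrite('pics/t11.png',env.read_camera('top'))
crop('pics/s11.png',140,120,120,90,6,'pics/c23.png');crop('pics/t11.png',395,95,70,110,5,'pics/c24.png');crop('pics/t11.png',402,112,40,40,14,'pics/c25.png')"
```

```text
clock: 13.95
tcp_pos: [0.6062, -0.1365, 0.0419]
orientation: [0.403, -0.403, 0.581, -0.581]
wrist_force: [0.1, 0.7, 0.0]
finger_gap: 0.0598
clock: 14.75
tcp_pos: [0.6707, 0.0375, 0.2021]
orientation: [0.405, -0.404, 0.58, -0.58]
wrist_force: [0.3, -0.3, 0.2]
finger_gap: 0.0599
t 14.75 tcp [670.7  37.5 202.1] zyaw -20.1 down [ 0.001  0.001 -1.   ] j [-0.06  0.51  0.28  1.33  0.    1.86] F [ 0.3 -0.3  0.2] T [-0.03  0.   -0.05] gap 59.9
row:  [185.5 160.8   0. ] spin -83.6 or 96.4
```

View pics/t11.png

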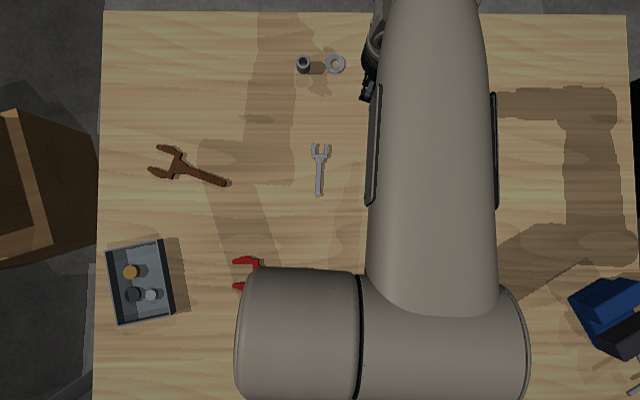

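View pics/c23.png

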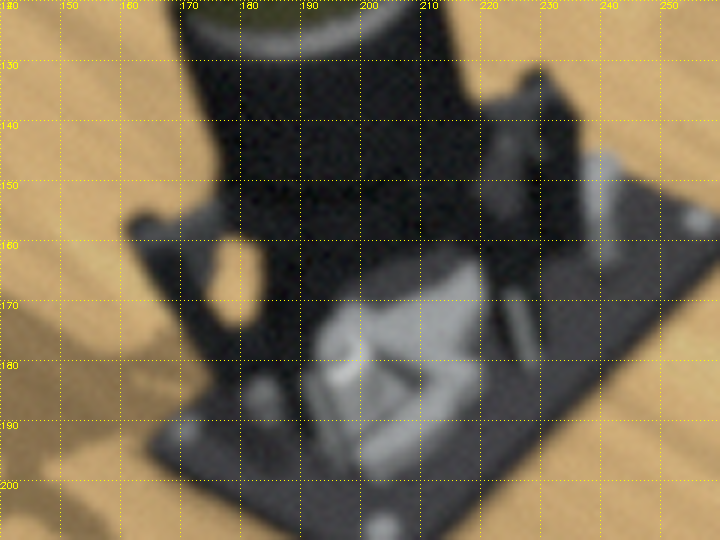

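View pics/c25.png

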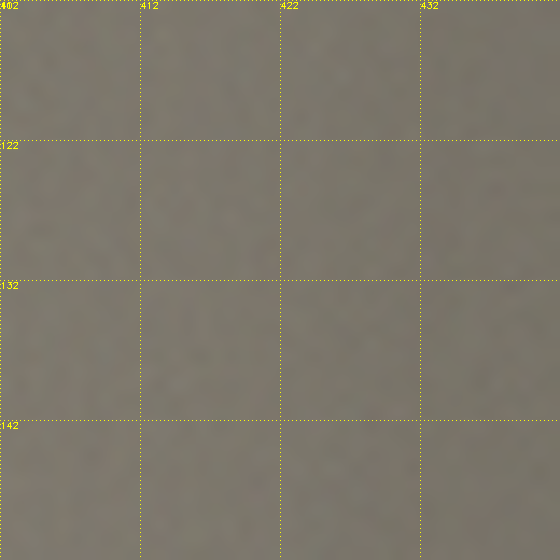

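The arm blocks both views, so I move it well clear.

```bash
python3 -m inch '[[[-40,0,-50,0],[-80,0,-100,0],[-120,0,-150,0],[-135,0,-200,0],[-135,0,-250,0],[-135,0,-250,0],[-135,0,-250,0],[-135,0,-250,0]]]'; python3 -m inch '[[[0,0,0,0],[0,0,0,0]]]';  python3 -c "
from h import *
cv2.imwrite('pics/s12.png',env.read_camera('scene'));cv2.imwrite('pics/t12.png',env.read_camera('top'))
crop('pics/s12.png',140,120,120,90,6,'pics/c26.png');crop('pics/t12.png',388,100,75,105,5,'pics/c27.png');crop('pics/t12.png',402,112,40,40,14,'pics/c28.png')"
```

```text
clock: 15.65
tcp_pos: [0.4825, 0.2455, 0.2025]
orientation: [-0.403, 0.403, -0.581, 0.581]
wrist_force: [0.6, -0.3, -0.5]
finger_gap: 0.0599
clock: 15.85
tcp_pos: [0.484, 0.2451, 0.202]
orientation: [-0.402, 0.402, -0.581, 0.582]
wrist_force: [-0.4, 0.0, 0.1]
finger_gap: 0.0601
```

View pics/c27.png

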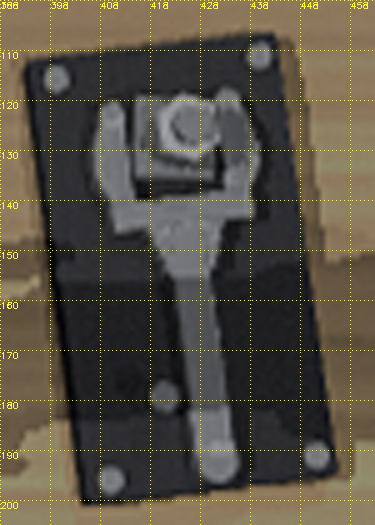

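View pics/c28.png

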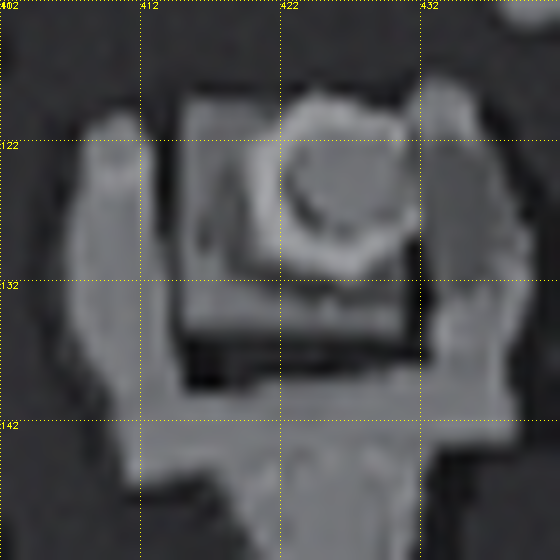

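View pics/c26.png

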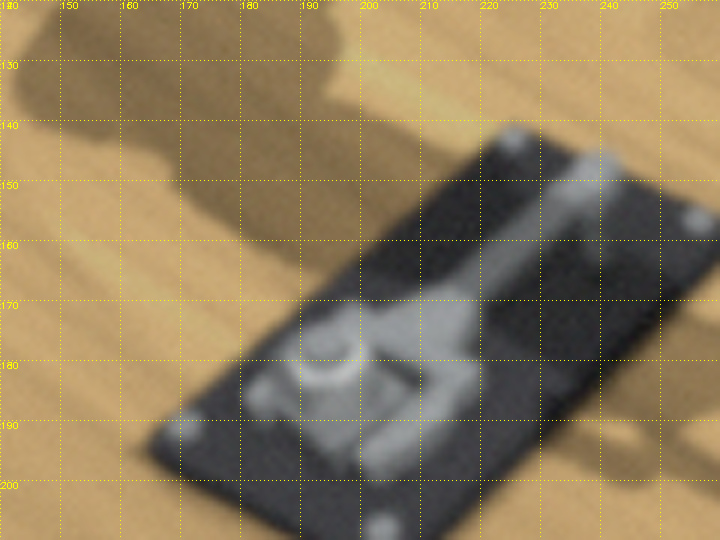

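```bash
python3 -c "
from workcell import env
print(env.hand_in(), env.get_state()['clock'])"
```

```text
the job is handed in; nothing more can be done
the job is handed in; nothing more can be done
```

The larger steel spanner is lying flat over the square nut and released, and the jam nut has been tightened by clearly more than a sixth of a turn. I handed the job in at about 16 s; no verdict is reported.

- **Spanner:** It went down over the nut with no sign of contact, and its handle lies on the pin's −y side. The last pictures show it still seated there with the nut between its prongs. The arm was well clear and touching nothing.
- **Jam nut:** I gripped it across its flats and turned it 84° clockwise. The moment held near 0.38 N m while it turned, as expected for tightening.
- **Net turn:** The square nut gave about 6–7° clockwise, taking up the play in the jaw. The net tightening is therefore about 77° (1.3 rad). The hexagon's final orientation in the top view agrees with the turn.
- **Handle and pin:** The handle did not visibly move, so it never reached the pin. The spanner's own friction on the plate was enough to hold the square nut.
- **Disagreements:** The two cameras differed by about 5 mm on the axle's sideways position. I settled that by comparing the hovering spanner with the nut before lowering it. The first pictures after release were blocked by the arm, so I moved it clear and looked again.

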